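# Take the salt out of the condiment box

### The job

Swing the green hood of the condiment box up and over until it stays open by itself, take out the grey-capped salt shaker and stand it upright on the wooden chopping board, fully on it. Then lower the hood shut again without letting it slam. Leave both spice jars in the box and do not disturb the tomato, the garlic or the other things on the worktop.

Things in the scene. Friction and masses are not known exactly. Their poses are not given: they have to be found in the camera images.
- spice_box: Light wooden condiment box, fixed, 140 mm deep (x), 296 wide (y), 140 high, walls 5 mm. Origin: centre of its underside; +x points to its back (hinge side, away from the robot), z up. Front wall and front 97 mm of the sides are only 40 mm high, so with the hood open the front is open; back wall and rear 43 mm of the sides reach 134 mm.
- bay_mid (a point): Foot centre of the jar in the middle bay; the other two bays lie 90 mm to either side along the box's y. In every bay the jar leans 35 degrees from vertical, top to the front (box -x), on a sloping foot plate and in a shallow V trough under its front side that reaches 54 mm up from the foot; above that it is free all round. Pulled along its own axis it comes out freely.
- hood (a joint): Hinge of the green hood (top, front and front part of the sides in one; 0.28 kg, no spring, slight damping), along the box's y. 0 = shut, grows as it opens; 2.05 rad = stop, where it rests leaning back. Balance point about 1.72 rad: below that it falls shut, above it falls open.
- hood_hinge (a point): Middle of the hood's hinge line, at the box's x = +70, z = +137 mm.
- hood_bar (a point): Middle of the hood's handle: round wooden bar, 12 mm diameter, along the box's y on two posts (100 mm free between them). Hood shut: 155 mm in front of and 35 mm above the hinge line, 33 mm clear above the top panel's front edge. It can be taken from above, shut or open; being round it turns between the fingers as the hood swings.
- spice_1: Spice jar, round, 46 mm diameter, 106 mm tall, green cap (top 20 mm), brownish label. Origin: centre of its underside; z along its axis to the cap. Leans in another bay and stays there.
- spice_2: Spice jar of the same size, green cap, white and dark blue label. Origin and axes as spice_1. Leans in the remaining bay and stays there.
- salt_shaker: Glass salt shaker with grey cap, 0.1 kg, 90 mm tall: round body of 44 mm diameter up to 74 mm, then a cap narrowing to 34 mm. Origin: centre of its underside, z along its axis to the cap. Starts leaning in one of the three bays, whichever.
- wood_board: Wooden chopping board lying flat and fixed, 190 mm (its x) by 270 mm (its y), 21 mm thick. Origin: centre of its underside.
- tomato: Red tomato, 75 mm across and 79 mm high, standing on the board; origin: centre of its underside. Leave alone.
- pepper_mill: Wooden pepper mill, 58 mm diameter, 150 mm tall, standing near the right side of the box. Origin: centre of its underside. Leave alone.
- olive_oil: Oil bottle, 62 mm wide, 264 mm tall, standing between and behind box and board. Origin: centre of its underside. Leave alone.
- mug: White mug, 78 mm diameter with handle, 97 mm high, standing behind the board. Origin: centre of its underside. Leave alone.
- garlic: Garlic bulb, 54 mm across and 53 mm high, standing on the board; origin: centre of its underside. Leave alone.

How it is judged:
By the outcome, as a careful person would: the job done as asked, in the order asked, and still so for the second after the job is handed in, with the robot touching nothing.
It also fails if it takes over 72 s, if anything falls off the work surface, if the arm or the gripper's body presses on something with over 40 N, if the wrist force passes 120 N, or if a joint passes its speed limit or range.

### The arm

A 6-joint arm with a two-finger parallel gripper is mounted at the origin on a cart in front of the work surface, level with it; the furniture and walls round the work are solid. World frame = base frame: x ahead of the robot, y to its left, z up, the work surface at z = 0. Lengths are in m, angles in rad, forces in N, time in s.
With the tool pointing down it reaches from about 0.35 to 0.975 m from the base axis. Payload 4.9 kg.
Tool frame: the origin (TCP) lies at the very end of the fingers, on their centre line; the grasp point (between the pads) lies 19 mm behind it (ctrl.grip_point_offset is the distance from the TCP to the grasp point, in m); z points along the fingers, y is the line along which they close (so a half turn about z gives the same grasp; the last joint's range is limited). The gripper opens to 85 mm and grips with 20 to 120 N. Pads are 22 mm wide; open, the fingers measure 114 mm over their backs; the gripper's body (76 mm by 85 mm) begins 54 mm behind the grasp point. The pads swing forward as they close: fully open they stand 13 mm farther back than shut.
Start: joints at [1.06, 0.053, 1.613, -0, 1.476, -0.119], TCP at [0.239, 0.578, 0.231] pointing down, gripper open.
Joint ranges: [-3.01, 3.01], [-1.01, 2.22], [0.06, 2.58], [-1.02, 4.17], [0.09, 2.62], [-3.14, 3.14]. Speed limits (rad/s): [2.57, 2.57, 3.14, 3.14, 3.14, 3.14].

### API

Orientations are given as a rotation vector (axis times angle).
In Python, from station import ctrl gives the robot as it stands.
- The arm moves only by the tool send_rows, never from a script. Its argument "rows" is a list of rows, each a list of 3 entries, a list of its own where there are three numbers: the finger opening in cm, from 0 to 8.54, then the shift along the tool's x, y, z in cm, then the turn about the tool's z in degrees. A call has 1 to 10 rows; each row shifts and turns the commanded pose from where the row before left it, along the tool's axes as they then stand; what a row does not reach is not made up. A row lasts 1/8 s, in which the tool goes at most 62.5 mm and 10.7 degrees, less where a joint would pass 70% of its speed; a pose out of reach is approached as far as the arm can. A call with a gripper value outside its range is refused whole. The fingers move at their own pace and stop on an object; "newtons" is the grip in N (left out, the last holds). Time passes only in rows, so rows that do not move let the fingers close. It gives the time, the measured TCP pose, the force, the opening and the grip force at its end, in the units of the state.
- ctrl.get_obs(): the state, without advancing time (a new reading comes with each control period).
- ctrl.get_image(name): name is "scene" or "top" or "wrist"; returns a dict with "frame" (480x640x3 uint8, red, green, blue), "range_z" (480x640 float32, m along the optical axis (not along the pixel's ray), 0 where there is no reading), "fx", "fy", "cx", "cy" (pixels), "cam_to_world" (4x4, takes a point from camera to world coordinates). Camera axes: x right, y down, z forward; pixel columns grow to the right and rows downward; lengths in m; the calibration is good to about 2 mm. The wrist camera is an equidistant fisheye: a pixel r from the principal point sees the ray r / f radians off the axis. A picture is of the moment at which its call begins.
- ctrl.finish_job(): hands the job in; it is judged then, once.
The state is a dict: "t": time; "q": joint angles; "dq": joint speeds; "effort": joint torques, N m; "tool_pos": TCP position; "tool_rot": TCP orientation; "contact_force": force on the tool from outside, world axes, zero at the start; "wrist_torque": the same for the moment, N m; "opening": finger opening in m; "grip_force": force on a finger pad.
Only numpy, scipy, OpenCV 4.12 (cv2) and the standard library are available. Lean on these libraries where they do the work, as an engineer would, in place of code of your own. Each camera call takes 0.05 s, during which the arm holds its last target. There are 200 camera calls.

## Working session

There is one attempt and no reset: what is moved stays moved. The work goes in short steps, Python scripts to look and compute and a tool call to move; the robot and the scene stay as the last step left them, time stands still between calls to the robot, and variables do not carry over. Pictures are saved under pics/ and viewed, at most 12 in all, crops included, and the job is handed in when it is done.

Besides the shell and the picture viewer there is one more tool, called by a JSON object that holds its "name" and its "arguments", one argument or row to a line. send_rows: Moves the arm, as the interface text tells. Its arguments: {"type":"object","properties":{"rows":{"type":"array","items":{"type":"array"}},"newtons":{"type":"number"}},"required":["rows"]}

```bash
ls; mkdir -p pics; cat > h.py <<'E'
import numpy as np, cv2
from station import ctrl
def snap(name):
    im=ctrl.get_image(name); np.savez('pics/'+name+'.npz',**{k:np.asarray(v) for k,v in im.items()}); return im
def cloud(im):
    z=im["range_z"]; v,u=np.mgrid[:z.shape[0],:z.shape[1]]
    P=np.stack([(u-im["cx"])/im["fx"]*z,(v-im["cy"])/im["fy"]*z,z],-1)
    T=np.asarray(im["cam_to_world"]); return P@T[:3,:3].T+T[:3,3]
E
python3 - <<'E'
from h import *
o=ctrl.get_obs(); print({k:np.round(v,3) for k,v in o.items()}, ctrl.grip_point_offset)
a=snap("scene");b=snap("top")
for n,i in(("scene",a),("top",b)):
    cv2.imwrite(f"pics/{n}1.png",i["frame"][...,::-1]); print(np.round(i["cam_to_world"],3).tolist(),i["fx"],i["cx"],i["cy"])
E
```

```text
pics
{'t': np.float64(0.0), 'q': array([ 1.06 ,  0.053,  1.614, -0.   ,  1.476, -0.119]), 'dq': array([ 0.001,  0.001,  0.001,  0.   ,  0.   , -0.003]), 'effort': array([-2.0000e-03, -3.9366e+01, -3.7018e+01, -0.0000e+00,  7.0000e-03,
       -0.0000e+00]), 'tool_pos': array([0.238, 0.577, 0.23 ]), 'tool_rot': array([-6.110e-01, -3.081e+00,  3.000e-03]), 'contact_force': array([-0.047,  0.696, -1.342]), 'wrist_torque': array([ 0.009, -0.016, -0.055]), 'grip_force': np.float64(0.0), 'opening': np.float64(0.085)} 0.0187
[[0.521, -0.633, 0.572, -0.202], [-0.853, -0.398, 0.336, -0.464], [0.015, -0.664, -0.748, 1.148], [0.0, 0.0, 0.0, 1.0]] 567.0375327515623 319.4155198359274 243.80769997242658
[[0.025, -0.997, 0.074, 0.485], [-1.0, -0.026, -0.003, -0.008], [0.004, -0.074, -0.997, 1.145], [0.0, 0.0, 0.0, 1.0]] 437.18303201078174 320.97052157241336 240.85939043288096
```

View pics/scene1.png

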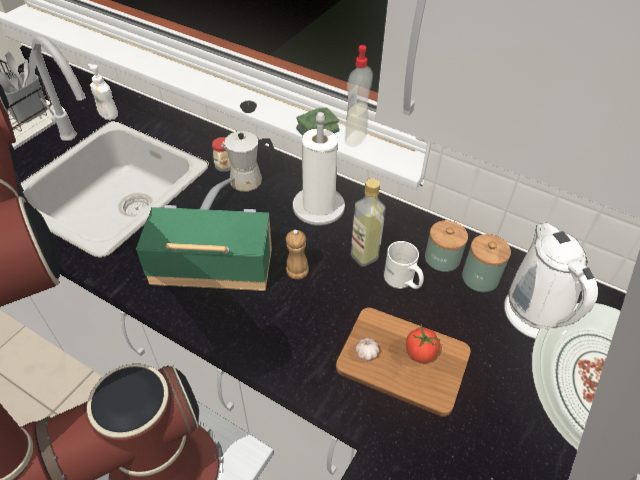

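View pics/top1.png

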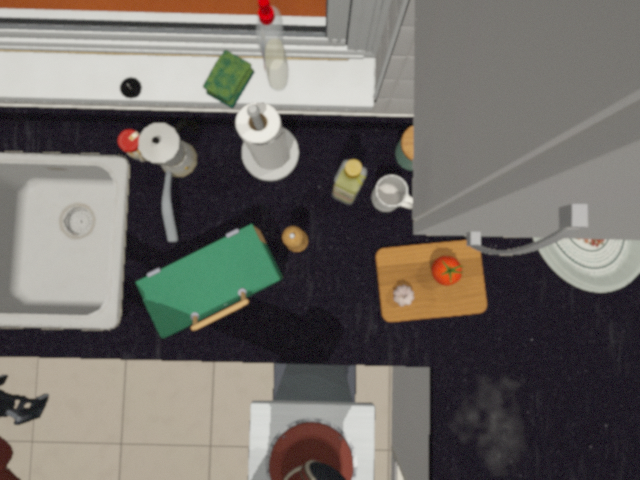

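The scene view shows the green hood at about (205,245) with its bar at (197,248), the mill at (297,255) and the board at (405,360) carrying garlic (367,348) and tomato (422,345). In the top view the bar runs from (193,325) to (247,299), and the board covers columns 375–487, rows 240–322.

```bash
cat > m.py <<'E'
from h import *
L=lambda n:dict(np.load(f'pics/{n}.npz'))
t=L("top"); s=L("scene")
for n,im in(("top",t),("scene",s)):
    W=cloud(im); hsv=cv2.cvtColor(im["frame"],cv2.COLOR_RGB2HSV); ok=im["range_z"]>0
    H,S,V=[hsv[...,k].astype(int) for k in range(3)]
    g=ok&(H>65)&(H<90)&(S>100)&(W[...,1]>0.1)&(W[...,0]<.9)
    P=W[g]; top=P[(P[:,2]>.12)&(P[:,2]<.16)]
    r=cv2.minAreaRect(top[:,:2].astype(np.float32)*1000)
    print(n,"hood n",len(top),r, np.median(top[:,2]), P.min(0),P.max(0))
    b=ok&(H>5)&(H<25)&(S>60)&(W[...,1]>0.1)&(W[...,2]>.15)&(W[...,2]<.2)&(W[...,0]<.75)
    B=W[b]; print("bar",len(B), cv2.minAreaRect(B[:,:2].astype(np.float32)*1000), np.percentile(B[:,2],[5,50,95]))
    w=ok&(W[...,1]<-.05)&(W[...,1]>-.6)&(abs(W[...,2]-.021)<.008)&(H>5)&(H<25)&(S>70)
    w=cv2.morphologyEx(w.astype(np.uint8),cv2.MORPH_OPEN,np.ones((3,3)))>0
    Q=W[w]; print("board",len(Q),cv2.minAreaRect(Q[:,:2].astype(np.float32)*1000))
    c=ok&(W[...,1]<-.05)&(W[...,1]>-.5)&(W[...,0]>.3)&(W[...,0]<.66)&(W[...,2]>.035)&(W[...,2]<.11)
    nl,lab,st,ce=cv2.connectedComponentsWithStats(c.astype(np.uint8))
    for k in range(1,nl):
        if st[k,4]>60: X=W[lab==k]; print("obj",st[k,4],X.min(0).round(3),X.max(0).round(3))
E
python3 m.py
```

```text
top hood n 7873 ((463.46295166015625, 249.54005432128906), (144.6666259765625, 302.336181640625), 28.32755470275879) 0.13888371093149599 [ 0.23873838  0.10003868 -0.00545624] [0.8991946  0.63309056 0.33306424]
bar 394 ((396.3168029785156, 213.04244995117188), (25.624910354614258, 138.5565185546875), 28.609302520751953) [0.15810843 0.17556122 0.17942296]
board 6486 ((475.86370849609375, -295.1259765625), (189.95660400390625, 270.755859375), 7.073668003082275)
obj 85 [ 0.652 -0.199  0.035] [ 0.66  -0.154  0.1  ]
obj 728 [ 0.466 -0.357  0.046] [ 0.536 -0.285  0.098]
obj 332 [ 0.411 -0.245  0.036] [ 0.463 -0.194  0.074]
scene hood n 11 ((436.39971923828125, 242.39222717285156), (29.336257934570312, 61.964752197265625), 65.7021713256836) 0.13907491246638326 [0.40644578 0.23216516 0.13800293] [0.4706732  0.26489409 0.14455368]
bar 294 ((386.3290710449219, 207.8730926513672), (21.4886417388916, 135.7847442626953), 31.05242919921875) [0.16896469 0.17590201 0.1801784 ]
board 7450 ((471.9012145996094, -296.4152526855469), (193.8609161376953, 270.12933349609375), 7.193847179412842)
obj 336 [ 0.645 -0.214  0.036] [ 0.66  -0.151  0.1  ]
obj 941 [ 0.459 -0.361  0.035] [ 0.528 -0.287  0.103]
obj 395 [ 0.405 -0.247  0.035] [ 0.457 -0.197  0.076]
```

{"name": "send_rows", "arguments": {
  "rows": [
    [4, [0, 0, 0], 9.8],
    [4, [0, 0, 0], 9.8],
    [4, [0, 0, 0], 9.8],
    [4, [0, 0, 0], 9.9],
    [4, [-5, -0.5, 0], 0],
    [4, [-5, -0.5, 0], 0],
    [4, [-5, -0.5, 0], 0],
    [4, [-5, -0.5, 0], 0],
    [4, [-5, -0.5, 0], 0],
    [4, [-5, -0.5, 0], 0]
  ],
  "newtons": 30
}}

```text
t: 1.35
tool_pos: [0.3543, 0.2975, 0.2308]
tool_rot: [-1.612, -2.697, 0.001]
contact_force: [1.0, -0.2, -0.9]
opening: 0.0398
grip_force: 0.0
```

```bash
cat >> h.py <<'E'
from scipy.spatial.transform import Rotation as Ro
C=np.array([.463,.2495]); PHI=np.radians(28.3)
bx=np.array([np.cos(PHI),np.sin(PHI)]); by=np.array([-bx[1],bx[0]])
def tobox(p): d=np.asarray(p)[...,:2]-C; return np.stack([d@bx,d@by],-1)
def st():
    o=ctrl.get_obs(); R=Ro.from_rotvec(o["tool_rot"]).as_matrix()
    print("t",round(float(o["t"]),2),"tcp",np.round(o["tool_pos"],4),"box",np.round(tobox(o["tool_pos"]),4),"yawy",round(float(np.degrees(np.arctan2(R[1,1],R[0,1]))),1),"F",np.round(o["contact_force"],1),"open",round(float(o["opening"]),4),"q",np.round(o["q"],2)); return o,R
def go(target,yaw=None):  # shift in cm in tool frame
    o,R=st(); print("shift cm",np.round(100*R.T@(np.asarray(target)-o["tool_pos"]),2))
E
python3 - <<'E'
from h import *
t=dict(np.load('pics/top.npz')); W=cloud(t); hsv=cv2.cvtColor(t["frame"],cv2.COLOR_RGB2HSV)
# cabinet
c=W[(W[...,2]>.3)&(W[...,1]<-.1)&(W[...,0]>.2)]; print("cab",c.min(0),c.max(0),np.percentile(c[:,2],[1,50]))
st()
im=ctrl.get_image("wrist"); np.savez('pics/wrist.npz',**{k:np.asarray(v) for k,v in im.items()}); cv2.imwrite('pics/w1.png',im["frame"][...,::-1]); print(np.round(im["cam_to_world"],3).tolist(),im["fx"],im["cx"],im["cy"])
E
```

```text
cab [ 0.50864118 -0.43392791  0.3001018 ] [ 0.9895452  -0.10000245  0.98093326] [0.34097986 0.84196128]
t 1.35 tcp [0.3543 0.2975 0.2308] box [-0.0729  0.0938] yawy 28.3 F [ 1.  -0.2 -0.9] open 0.0398 q [ 0.54 -0.35  1.98 -0.    1.52  0.04]
[[0.881, 0.449, 0.151, 0.315], [0.473, -0.834, -0.283, 0.37], [-0.001, 0.321, -0.947, 0.375], [0.0, 0.0, 0.0, 1.0]] 371.64829954431775 313.22425150270476 237.65877471388774
```

View pics/w1.png

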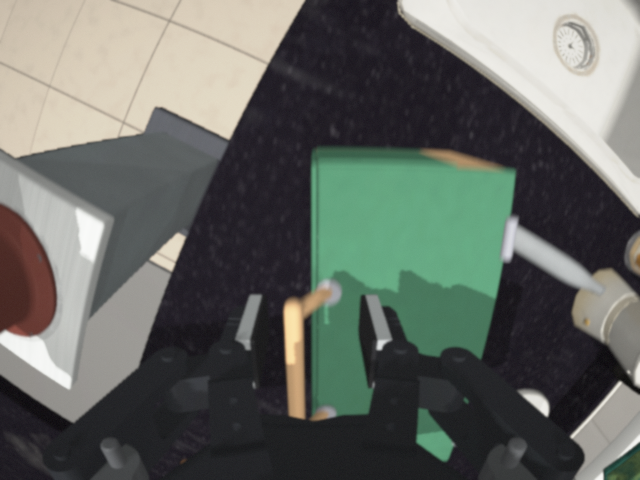

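Wrist view: the bar runs vertically at column ~295 (rows 300–415) between the open fingers, at (250,340) and (375,340); a post is at (325,292).

```bash
cat >> h.py <<'E'
def wray(im,u,v,z):
    d=np.array([(u-im["cx"])/im["fx"],(v-im["cy"])/im["fy"]]); r=np.hypot(*d)
    k=np.array([*(d/r*np.sin(r)),np.cos(r)]); T=np.asarray(im["cam_to_world"]); k=T[:3,:3]@k
    return T[:3,3]+k*(z-T[2,3])/k[2]
E
python3 - <<'E'
from h import *
im=dict(np.load('pics/wrist.npz'))
for u,v,z in((294,305,.172),(295,350,.172),(297,410,.172),(333,291,.145),(325,415,.145),(313,150,.139),(516,170,.139)):
    p=wray(im,u,v,z); print(u,v,p.round(4),tobox(p).round(4))
t=dict(np.load('pics/top.npz'));W=cloud(t)
for (a,b) in ((193,325),(247,299),(208,317),(230,307)): print(a,b,W[b-2:b+3,a-2:a+3,:].reshape(-1,3)[np.argmax(W[b-2:b+3,a-2:a+3,2])].round(4))
E
```

```text
294 305 [0.3574 0.2653 0.172 ] [-0.0855  0.064 ]
295 350 [0.3736 0.2347 0.172 ] [-0.0857  0.0294]
297 410 [0.4007 0.1843 0.172 ] [-0.0858 -0.0279]
333 291 [0.3817 0.274  0.145 ] [-0.0599  0.0601]
325 415 [0.4361 0.1653 0.145 ] [-0.0636 -0.0614]
313 150 [0.3245 0.3513 0.139 ] [-0.0737  0.1553]
516 170 [0.4543 0.412  0.139 ] [0.0693 0.1472]
193 325 [0.3613 0.2611 0.1802]
247 299 [0.4202 0.1527 0.1777]
208 317 [0.3815 0.2295 0.1798]
230 307 [0.4022 0.1884 0.1817]
```

{"name": "send_rows", "arguments": {
  "rows": [
    [4, [-4.7, -0.6, 0], 0],
    [4, [-4.7, -0.6, 0], 0],
    [4, [0, 0, 3], 0],
    [4, [0, 0, 3], 0],
    [4, [0, 0, 1.7], 0],
    [4, [0, 0, 0], 0],
    [1, [0, 0, 0], 0],
    [0, [0, 0, 0], 0],
    [0, [0, 0, 0], 0],
    [0, [0, 0, 0], 0]
  ],
  "newtons": 30
}}

```text
t: 2.65
tool_pos: [0.3874, 0.2103, 0.1557]
tool_rot: [-1.611, -2.696, 0.004]
contact_force: [-7.1, -2.2, 5.2]
opening: 0.0107
grip_force: 29.5
```

```bash
python3 - <<'E'
from h import *
st()
# arc waypoints about hinge
a0=np.arctan2(35,155); r=158.9; prev=None
for k,th in enumerate(np.linspace(0,2.05,21)):
    p=np.array([-r*np.cos(a0+th),r*np.sin(a0+th)])
    if prev is not None: print(k,round(th,2),"dy",round((p-prev)[0]/10,2),"dz",round(-(p-prev)[1]/10,2))
    prev=p
E
```

```text
t 2.65 tcp [0.3874 0.2103 0.1557] box [-0.0852  0.0013] yawy 28.3 F [-7.1 -2.2  5.2] open 0.0107 q [ 0.33 -0.35  2.1  -0.    1.39 -0.16]
1 0.1 dy 0.44 dz -1.57
2 0.2 dy 0.6 dz -1.51
3 0.31 dy 0.75 dz -1.45
4 0.41 dy 0.89 dz -1.36
5 0.51 dy 1.03 dz -1.26
6 0.62 dy 1.15 dz -1.15
7 0.72 dy 1.26 dz -1.03
8 0.82 dy 1.36 dz -0.89
9 0.92 dy 1.45 dz -0.75
10 1.02 dy 1.51 dz -0.6
11 1.13 dy 1.57 dz -0.44
12 1.23 dy 1.6 dz -0.28
13 1.33 dy 1.62 dz -0.11
14 1.43 dy 1.63 dz 0.06
15 1.54 dy 1.61 dz 0.22
16 1.64 dy 1.58 dz 0.39
17 1.74 dy 1.53 dz 0.55
18 1.84 dy 1.47 dz 0.7
19 1.95 dy 1.39 dz 0.85
20 2.05 dy 1.3 dz 0.99
```

{"name": "send_rows", "arguments": {
  "rows": [
    [0, [0, 0.44, -1.57], 0],
    [0, [0, 0.6, -1.51], 0],
    [0, [0, 0.75, -1.45], 0],
    [0, [0, 0.89, -1.36], 0],
    [0, [0, 1.03, -1.26], 0],
    [0, [0, 1.15, -1.15], 0],
    [0, [0, 1.26, -1.03], 0],
    [0, [0, 1.36, -0.89], 0],
    [0, [0, 1.45, -0.75], 0],
    [0, [0, 1.51, -0.6], 0]
  ]
}}

```text
t: 3.9
tool_pos: [0.4811, 0.2607, 0.274]
tool_rot: [1.611, 2.695, 0.004]
contact_force: [-3.3, -2.1, 2.9]
opening: 0.0109
grip_force: 30.1
```

```bash
python3 -c "
from h import *
st()"
```

```text
t 3.9 tcp [0.4811 0.2607 0.274 ] box [0.0212 0.0012] yawy 28.3 F [-3.3 -2.1  2.9] open 0.0109 q [ 0.36 -0.16  1.74 -0.    1.55 -0.13]
```

{"name": "send_rows", "arguments": {
  "rows": [
    [0, [0, 1.57, -0.44], 0],
    [0, [0, 1.6, -0.28], 0],
    [0, [0, 1.62, -0.11], 0],
    [0, [0, 1.63, 0.06], 0],
    [0, [0, 1.61, 0.22], 0],
    [0, [0, 1.58, 0.39], 0],
    [0, [0, 1.53, 0.55], 0],
    [0, [0, 1.47, 0.7], 0],
    [0, [0, 1.39, 0.85], 0],
    [0, [0, 0.6, 0.45], 0]
  ]
}}

```text
t: 5.15
tool_pos: [0.6103, 0.3301, 0.2469]
tool_rot: [1.611, 2.695, 0.005]
contact_force: [1.5, 2.1, 5.2]
opening: 0.0106
grip_force: 31.4
```

```bash
python3 -c "
from h import *
st()"
```

```text
t 5.15 tcp [0.6103 0.3301 0.2469] box [0.1679 0.0011] yawy 28.3 F [1.5 2.1 5.2] open 0.0106 q [ 0.39  0.2   1.42  0.    1.51 -0.1 ]
```

{"name": "send_rows", "arguments": {
  "rows": [
    [0, [0, 0.5, 0.4], 0],
    [0, [0, 0, 0], 0],
    [2.4, [0, 0, 0], 0],
    [2.4, [0, 0, 0], 0],
    [2.4, [0, 0, -1.5], 0],
    [2.4, [0, 0, -3], 0],
    [2.4, [0, 0, -5], 0],
    [2.4, [0, -2, -5], 0],
    [2.4, [0, -6, -3], 0],
    [2.4, [0, -6, 0], 0]
  ]
}}

```text
t: 6.4
tool_pos: [0.4929, 0.2668, 0.4202]
tool_rot: [1.61, 2.692, 0.009]
contact_force: [0.5, -0.6, 0.4]
opening: 0.0243
grip_force: 0.0
```

```bash
python3 - <<'E'
from h import *
st()
b=snap("top"); im=snap("wrist")
W=cloud(b); 
cv2.imwrite('pics/tw2.png',np.hstack([cv2.resize(b["frame"][180:360,110:310],(400,360)),cv2.resize(im["frame"],(400,300)) if 0 else cv2.copyMakeBorder(cv2.resize(im["frame"],(400,300)),0,60,0,0,0)])[...,::-1])
E
```

```text
t 6.4 tcp [0.4929 0.2668 0.4202] box [0.0346 0.001 ] yawy 28.3 F [ 0.5 -0.6  0.4] open 0.0243 q [ 0.36 -0.15  1.5  -0.    1.78 -0.13]
```

View pics/tw2.png

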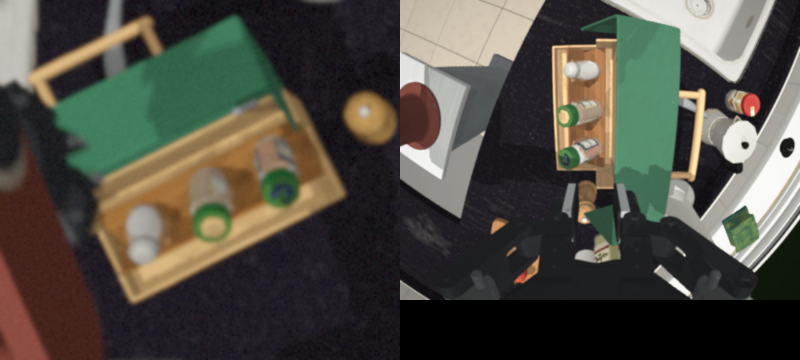

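Hood stays open. In the top crop the salt shaker is in the left bay with its cap at crop (140,255); green caps are at (212,222) and (278,190).

```bash
python3 - <<'E'
from h import *
b=dict(np.load('pics/top.npz')); W=cloud(b); B=tobox(W); z=W[...,2]
hsv=cv2.cvtColor(b["frame"],cv2.COLOR_RGB2HSV); S=hsv[...,1].astype(int); V=hsv[...,2].astype(int)
m=(abs(B[...,1]-.09)<.05)&(B[...,0]>-.066)&(B[...,0]<.05)&(S<60)&(V>70)&(z>.03)
X,Z=B[m],z[m]; print(m.sum(), X.min(0),X.max(0))
for lo in np.arange(-.06,.05,.01):
    k=(X[:,0]>=lo)&(X[:,0]<lo+.01)
    if k.sum()>2:
        q=X[k]; print(round(lo,3),k.sum(),"y",np.percentile(q[:,1],[3,50,97]).round(3),"z max/med",np.percentile(Z[k],[50,95]).round(3))
w=dict(np.load('pics/wrist.npz')); print("wrist depth",(w["range_z"]>0).mean())
f=w["frame"]; h=cv2.cvtColor(f,cv2.COLOR_RGB2HSV); m=(h[...,1]<50)&(h[...,2]>90); m=m[60:150,252:335]
n,lab,s,c=cv2.connectedComponentsWithStats(m.astype(np.uint8)); print(s[1:][s[1:,4]>60],c[1:][s[1:,4]>60])
for u,v in((0,0),): pass
cv2.imwrite('pics/w2c.png',cv2.resize(f[50:270,230:360],None,fx=2.7,fy=2.7,interpolation=2)[...,::-1])
E
```

```text
436 [-0.05976955  0.04557157] [0.03328329 0.12067883]
-0.06 3 y [0.069 0.069 0.07 ] z max/med [0.718 0.718]
-0.04 28 y [0.079 0.089 0.099] z max/med [0.093 0.097]
-0.03 70 y [0.049 0.086 0.106] z max/med [0.099 0.645]
-0.02 80 y [0.048 0.082 0.104] z max/med [0.099 0.648]
-0.01 68 y [0.048 0.079 0.099] z max/med [0.088 0.648]
0.0 68 y [0.046 0.079 0.099] z max/med [0.076 0.453]
0.01 64 y [0.07  0.083 0.101] z max/med [0.068 0.077]
0.02 45 y [0.072 0.083 0.099] z max/med [0.058 0.066]
0.03 10 y [0.079 0.087 0.095] z max/med [0.051 0.056]
wrist depth 0.9793131510416667
[[  10   38   57   29 1373]] [[38.26729789 51.70721049]]
```

View pics/w2c.png

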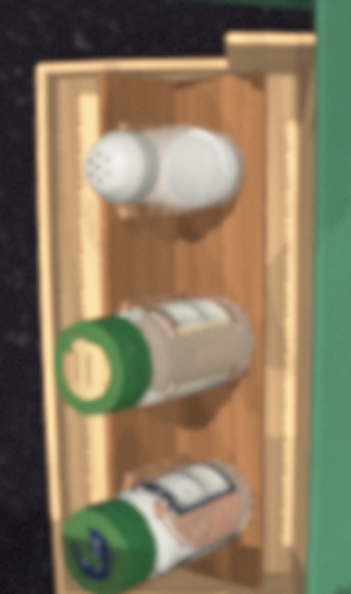

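The crop shows the shaker clear in its bay, its cap top at (102,168) and its body centre near (190,168).

```bash
cat >> h.py <<'E'
def wcloud(im):
    z=im["range_z"]; v,u=np.mgrid[:z.shape[0],:z.shape[1]]
    dx=(u-im["cx"])/im["fx"]; dy=(v-im["cy"])/im["fy"]; r=np.hypot(dx,dy)+1e-9; s=np.tan(r)/r
    T=np.asarray(im["cam_to_world"]); return np.stack([dx*s*z,dy*s*z,z],-1)@T[:3,:3].T+T[:3,3]
E
python3 - <<'E'
from h import *
w=dict(np.load('pics/wrist.npz')); W=wcloud(w); B=tobox(W); z=W[...,2]
h=cv2.cvtColor(w["frame"],cv2.COLOR_RGB2HSV)
m=np.zeros(z.shape,bool); m[90:135,258:325]=True
m&=(z>.03)&(z<.13)&(h[...,1]<60)
n,lab,s,c=cv2.connectedComponentsWithStats(m.astype(np.uint8)); m=lab==1+np.argmax(s[1:,4])
X=B[m];Z=z[m]; print(m.sum(),X.min(0),X.max(0))
for lo in np.arange(-.06,.05,.01):
    k=(X[:,0]>=lo)&(X[:,0]<lo+.01)
    if k.sum()>5: print(round(lo,3),k.sum(),"y",np.percentile(X[k][:,1],[2,50,98]).round(3),"z",np.percentile(Z[k],[5,50,95]).round(3))
u=wray(w,230+102/2.7,50+168/2.7,.098); print("cap",tobox(u).round(4), [W[112,268].round(4),B[112,268].round(4)])
for y in (0.09,0,-.09):
    pass
E
```

```text
1430 [-0.03869157  0.071275  ] [0.03279314 0.11092416]
-0.04 98 y [0.08  0.091 0.104] z [0.094 0.098 0.101]
-0.03 200 y [0.076 0.092 0.108] z [0.094 0.102 0.105]
-0.02 230 y [0.075 0.092 0.108] z [0.086 0.1   0.105]
-0.01 235 y [0.074 0.09  0.108] z [0.075 0.087 0.097]
0.0 237 y [0.072 0.09  0.111] z [0.064 0.077 0.084]
0.01 228 y [0.073 0.09  0.109] z [0.055 0.067 0.075]
0.02 163 y [0.074 0.09  0.107] z [0.046 0.056 0.064]
0.03 39 y [0.081 0.091 0.101] z [0.045 0.048 0.051]
cap [-0.0295  0.0906] [array([0.3946, 0.3158, 0.1011]), array([-0.0288,  0.0908])]
```

{"name": "send_rows", "arguments": {
  "rows": [
    [4, [0, -5, 0], -10],
    [6, [0, 0, 0], -10],
    [6, [0, 0, 0], -10],
    [6, [0, 0, 0], -10],
    [6, [0, 0, 0], -10],
    [6, [0, 0, 0], -10],
    [6, [0, 0, 0], -10],
    [6, [0, 0, 0], -10],
    [6, [0, 0, 0], -10],
    [6, [0, 4.5, 0], 0]
  ]
}}

```text
t: 7.75
tool_pos: [0.4291, 0.2824, 0.4156]
tool_rot: [-0.761, 3.047, -0.001]
contact_force: [-0.2, 0.5, -0.3]
opening: 0.0598
grip_force: 0.0
```

{"name": "send_rows", "arguments": {
  "rows": [
    [6, [0, 4.5, 3], 0],
    [6, [0, 0, 5], 0],
    [6, [0, 0, 5], 0],
    [6, [0, 0, 5], 0],
    [6, [0, 0, 4], 0],
    [6, [0, 0, 0], 0]
  ]
}}

```text
t: 8.5
tool_pos: [0.405, 0.3218, 0.1917]
tool_rot: [0.765, -3.04, 0.003]
contact_force: [-0.4, -0.0, 1.0]
opening: 0.0599
grip_force: 0.0
```

```bash
python3 -c "
from h import *
st();im=snap('wrist');cv2.imwrite('pics/w3.png',im['frame'][...,::-1])"
```

```text
t 8.5 tcp [0.405  0.3218 0.1917] box [-0.0168  0.0912] yawy 118.3 F [-0.4 -0.   1. ] open 0.0599 q [ 0.53 -0.18  1.9  -0.    1.43 -1.54]
```

View pics/w3.png

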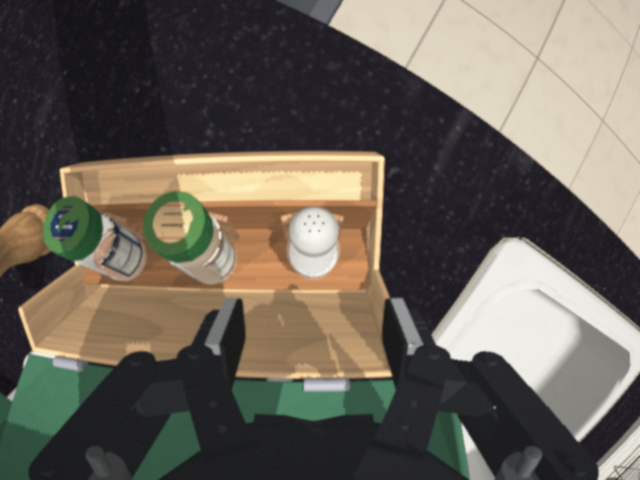

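The shaker is centred between the fingers (cap at (314,230)); the small trough wings show at (287,213) and (340,213), inside the finger line.

{"name": "send_rows", "arguments": {
  "rows": [
    [6, [-0.4, 0, 4], 0],
    [6, [0, 0, 4], 0],
    [6, [0, 0, 3], 0],
    [6, [0, 0, 1.5], 0],
    [6, [0, 0, 1], 0],
    [6, [0, 0, 0], 0]
  ]
}}

```text
t: 9.3
tool_pos: [0.4109, 0.3251, 0.0609]
tool_rot: [-0.766, 3.046, 0.0]
contact_force: [-0.7, -0.8, 0.1]
opening: 0.0602
grip_force: 0.0
```

```bash
python3 -c "
from h import *
st()"
```

```text
t 9.3 tcp [0.4109 0.3251 0.0609] box [-0.01    0.0913] yawy 118.3 F [-0.7 -0.8  0.1] open 0.0602 q [ 0.53 -0.02  1.98 -0.    1.17 -1.54]
```

{"name": "send_rows", "arguments": {
  "rows": [
    [6, [0.3, -0.05, 0.4], 0],
    [6, [0, 0, 0], 0],
    [4.2, [0, 0, 0], 0],
    [4, [0, 0, 0], 0],
    [3.5, [0, 0, 0], 0],
    [3.5, [0, 0, 0], 0]
  ],
  "newtons": 25
}}

```text
t: 10.05
tool_pos: [0.4091, 0.3244, 0.0579]
tool_rot: [-0.766, 3.043, 0.004]
contact_force: [-0.7, 3.5, 6.5]
opening: 0.0367
grip_force: 27.5
```

```bash
python3 -c "
from h import *
st()"
```

```text
t 10.05 tcp [0.4091 0.3244 0.0579] box [-0.012   0.0915] yawy 118.2 F [-0.7  3.5  6.5] open 0.0367 q [ 0.53 -0.02  1.99  0.    1.16 -1.54]
```

The opening of 37 mm suggests I have hold of the cap rather than the body, so I'll look.

```bash
python3 -c "
from h import *
im=snap('wrist');s=snap('scene')
a=cv2.resize(im['frame'][150:390,170:430],(520,480));b=cv2.resize(s['frame'][170:310,110:290],(280,218));b=cv2.copyMakeBorder(b,0,262,0,0,0)
cv2.imwrite('pics/w4.png',np.hstack([a,b])[...,::-1])"
```

```text
(no output)
```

View pics/w4.png

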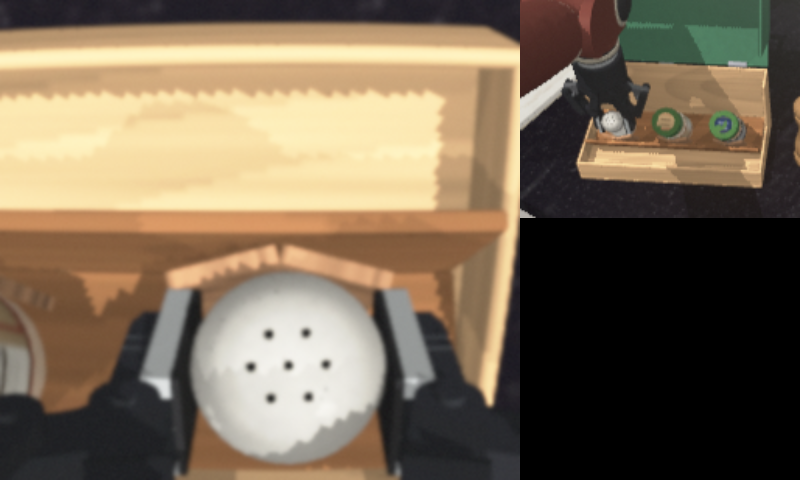

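The wrist crop shows the cap at (288,365) between the pads, which sit at cap level, with the trough wings at (175,275) and (385,275). I'll open, go lower along the shaker's axis and regrip.

{"name": "send_rows", "arguments": {
  "rows": [
    [5.8, [0, 0, 0], 0],
    [5.8, [0, 0, 0], 0],
    [5.8, [-0.5, 0, 0.5], 0],
    [5.8, [-0.4, 0, 0.6], 0],
    [5.8, [0, 0, 0], 0],
    [5.8, [0, 0, 0], 0]
  ]
}}

```text
t: 10.9
tool_pos: [0.4157, 0.3271, 0.0447]
tool_rot: [0.767, -3.046, 0.0]
contact_force: [0.8, 0.6, -0.0]
opening: 0.0581
grip_force: 0.0
```

{"name": "send_rows", "arguments": {
  "rows": [
    [4.6, [0, 0, 0], 0],
    [4.2, [0, 0, 0], 0],
    [3.5, [0, 0, 0], 0],
    [3.5, [0, 0, 0], 0],
    [3.5, [0, 0, 0], 0]
  ],
  "newtons": 25
}}

```text
t: 11.52
tool_pos: [0.4165, 0.328, 0.046]
tool_rot: [-0.766, 3.045, 0.002]
contact_force: [-0.4, 2.2, 5.9]
opening: 0.0401
grip_force: 26.7
```

```bash
python3 -c "
from h import *
st()"
```

```text
t 11.53 tcp [0.4165 0.328  0.046 ] box [-0.0038  0.0912] yawy 118.2 F [-0.4  2.2  5.9] open 0.0401 q [ 0.53  0.02  1.98  0.    1.14 -1.54]
```

{"name": "send_rows", "arguments": {
  "rows": [
    [5.6, [0, 0, 0], 0],
    [5.6, [0, 0, 0], 0],
    [5.6, [-0.4, 0, 0.6], 0],
    [5.6, [0, 0, 0], 0],
    [4.6, [0, 0, 0], 0],
    [4.2, [0, 0, 0], 0],
    [3.5, [0, 0, 0], 0],
    [3.5, [0, 0, 0], 0],
    [3.5, [0, 0, 0], 0]
  ],
  "newtons": 25
}}

```text
t: 12.65
tool_pos: [0.4194, 0.3283, 0.0391]
tool_rot: [0.767, -3.046, 0.003]
contact_force: [-0.0, -5.0, 2.4]
opening: 0.0434
grip_force: 24.1
```

```bash
python3 -c "
from h import *
st()"
```

```text
t 12.65 tcp [0.4194 0.3283 0.0391] box [-0.001  0.09 ] yawy 118.3 F [-0.  -5.   2.4] open 0.0434 q [ 0.53  0.04  1.97 -0.    1.13 -1.54]
```

{"name": "send_rows", "arguments": {
  "rows": [
    [3.5, [0.57, 0, -0.82], 0],
    [3.5, [0.86, 0, -1.23], 0],
    [3.5, [0.86, 0, -1.23], 0],
    [3.5, [0.86, 0, -1.23], 0],
    [3.5, [0.86, 0, -1.23], 0],
    [3.5, [0.86, 0, -1.23], 0],
    [3.5, [1, 0, -2], 0],
    [3.5, [2, 0, -2], 0],
    [3.5, [2.5, 0, -1], 0],
    [3.5, [0, 0, 0], 0]
  ],
  "newtons": 30
}}

```text
t: 13.9
tool_pos: [0.3276, 0.2805, 0.1595]
tool_rot: [-0.767, 3.044, 0.003]
contact_force: [0.5, 0.8, -0.2]
opening: 0.0411
grip_force: 30.4
```

```bash
python3 -c "
from h import *
st();s=snap('scene');im=snap('wrist')
a=cv2.resize(s['frame'][130:330,60:300],(480,400));b=cv2.copyMakeBorder(cv2.resize(im['frame'][150:400,160:440],(320,286)),0,114,0,0,0)
cv2.imwrite('pics/w5.png',np.hstack([a,b])[...,::-1])"
```

```text
t 13.9 tcp [0.3276 0.2805 0.1595] box [-0.1045  0.0915] yawy 118.3 F [ 0.5  0.8 -0.2] open 0.0411 q [ 0.53 -0.39  2.12  0.    1.4  -1.53]
```

View pics/w5.png

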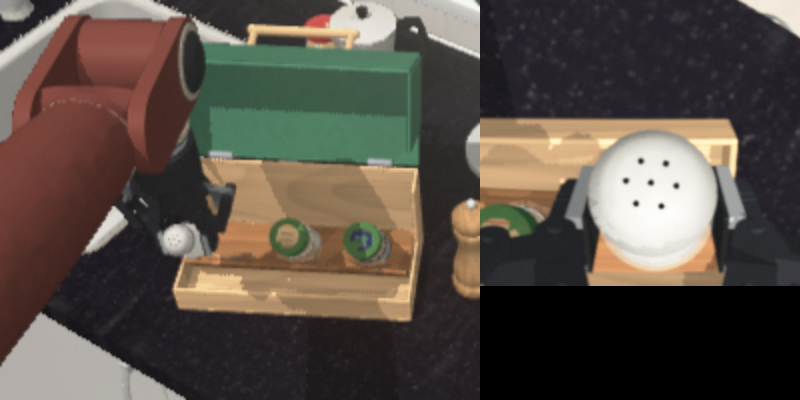

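The shaker is lifted clear: scene crop shows its cap at (178,238) tilted in the gripper, both jars still in place.

```bash
cat > cap.py <<'E'
from h import *
def cap(im=None):
    o,R=st(); im=im or snap('wrist'); W=wcloud(im); h=cv2.cvtColor(im["frame"],cv2.COLOR_RGB2HSV); B=tobox(W)
    rel=np.dstack([ (W-o["tool_pos"])@R ])   # tool frame
    m=(h[...,1]<40)&(h[...,2]>110)&(abs(rel[...,0])<.09)&(abs(rel[...,1])<.022)&(rel[...,2]<.06)&(rel[...,2]>-.12)&(im["range_z"]>0)
    n,lab,s,c=cv2.connectedComponentsWithStats(m.astype(np.uint8)); m=lab==1+np.argmax(s[1:,4])
    X=rel[m]*1000; print(m.sum(),"px",c[1+np.argmax(s[1:,4])].round())
    for lo in range(-60,90,8):
        k=(X[:,0]>=lo)&(X[:,0]<lo+8)
        if k.sum()>15: print("toolx",lo,k.sum(),"y",np.percentile(X[k][:,1],[3,97]).round(0),"height over tcp",-np.percentile(X[k][:,2],[95,50,5]).round(0))
    return rel
if __name__=="__main__":
    r=cap(); print(r[309,310]*1000)
E
python3 cap.py
```

```text
t 14.0 tcp [0.3281 0.2804 0.1586] box [-0.1041  0.0911] yawy 118.3 F [-0.1 -0.8 -0.8] open 0.0405 q [ 0.53 -0.39  2.12  0.    1.4  -1.53]
10155 px [311. 322.]
toolx -12 248 y [-9. 12.] height over tcp [33. 37. 40.]
toolx -4 292 y [-10.  20.] height over tcp [25. 41. 45.]
toolx 4 20 y [-22.  21.] height over tcp [15. 27. 35.]
toolx 12 1161 y [-13.  12.] height over tcp [54. 59. 61.]
toolx 20 2902 y [-16.  15.] height over tcp [50. 59. 62.]
toolx 28 3830 y [-14.  14.] height over tcp [46. 55. 59.]
toolx 36 1690 y [-10.   9.] height over tcp [41. 49. 52.]
[ 33.29080691  -0.44072733 -56.66762993]
```

{"name": "send_rows", "arguments": {
  "rows": [
    [3.5, [2.5, 0, 0], 0],
    [3.5, [0, 0, 4], 0],
    [3.5, [0, 0, 4], 0],
    [3.5, [0, 0, 3], 0],
    [3.5, [0, 0, 1], 0],
    [3.5, [0, 0, 0], 0],
    [3.5, [-1, 0, 0], 0],
    [3.5, [-1, 0, 0], 0]
  ],
  "newtons": 25
}}

```text
t: 15.05
tool_pos: [0.3252, 0.2785, 0.0404]
tool_rot: [-0.766, 3.044, 0.001]
contact_force: [-12.3, -7.0, 7.2]
opening: 0.0406
grip_force: 31.1
```

```bash
python3 -c "
from h import *
st()"
```

```text
t 15.05 tcp [0.3252 0.2785 0.0404] box [-0.1075  0.0909] yawy 118.3 F [-12.3  -7.    7.2] open 0.0406 q [ 0.53 -0.23  2.22  0.    1.15 -1.53]
```

{"name": "send_rows", "arguments": {
  "rows": [
    [3.5, [0.6, 0, 0.3], 0],
    [3.5, [0, 0, 0.3], 0],
    [3.5, [0, 0, 0], 0],
    [3.5, [-0.6, 0, 0], 0],
    [3.5, [-0.5, 0, 0], 0],
    [3.5, [-0.5, 0, 0], 0],
    [3.5, [0, 0, 0], 0]
  ],
  "newtons": 25
}}

```text
t: 15.92
tool_pos: [0.3247, 0.2792, 0.0291]
tool_rot: [0.762, -3.025, 0.006]
contact_force: [-20.1, -7.1, 5.8]
opening: 0.0406
grip_force: 29.9
```

```bash
python3 cap.py
```

```text
t 15.93 tcp [0.3247 0.2792 0.0291] box [-0.1077  0.0917] yawy 118.3 F [-20.1  -7.1   5.8] open 0.0406 q [ 0.53 -0.19  2.21  0.    1.15 -1.53]
12238 px [314. 312.]
toolx -20 256 y [-10.  11.] height over tcp [27. 29. 31.]
toolx -12 606 y [-14.  15.] height over tcp [27. 32. 36.]
toolx -4 832 y [-17.  18.] height over tcp [26. 37. 41.]
toolx 4 910 y [-17.  18.] height over tcp [28. 41. 45.]
toolx 12 527 y [-15.  15.] height over tcp [35. 50. 55.]
toolx 20 1813 y [-13.  14.] height over tcp [50. 55. 57.]
toolx 28 3307 y [-15.  16.] height over tcp [45. 54. 57.]
toolx 36 3526 y [-12.  13.] height over tcp [41. 49. 53.]
toolx 44 461 y [-5.  7.] height over tcp [38. 42. 45.]
[ 33.20132127  -0.44332159 -56.42611101]
```

{"name": "send_rows", "arguments": {
  "rows": [
    [3.5, [1, 0, -0.5], 0],
    [3.5, [3, 0, -0.5], 0],
    [3.5, [0, 0, 0], 0],
    [3.5, [0, 0, 0.6], 0],
    [3.5, [0, 0, 0.3], 0],
    [3.5, [0, 0, 0.3], 0],
    [3.5, [0, 0, 0], 0]
  ],
  "newtons": 22
}}

```text
t: 16.85
tool_pos: [0.297, 0.2633, 0.0303]
tool_rot: [0.766, -3.046, 0.001]
contact_force: [0.4, -0.6, -1.2]
opening: 0.0403
grip_force: 29.4
```

```bash
python3 cap.py
```

```text
t 16.85 tcp [0.297  0.2633 0.0303] box [-0.1396  0.0908] yawy 118.3 F [ 0.4 -0.6 -1.2] open 0.0403 q [ 0.54 -0.31  2.29 -0.    1.15 -1.53]
12107 px [314. 315.]
toolx -20 342 y [-13.  14.] height over tcp [24. 28. 31.]
toolx -12 657 y [-17.  18.] height over tcp [23. 32. 37.]
toolx -4 805 y [-17.  19.] height over tcp [25. 37. 42.]
toolx 4 719 y [-20.  18.] height over tcp [24. 41. 48.]
toolx 12 502 y [-11.  11.] height over tcp [48. 55. 57.]
toolx 20 2005 y [-14.  15.] height over tcp [50. 56. 59.]
toolx 28 3556 y [-14.  16.] height over tcp [46. 55. 58.]
toolx 36 3433 y [-11.  13.] height over tcp [41. 48. 53.]
toolx 44 68 y [-3.  3.] height over tcp [39. 42. 44.]
[ 32.66098684  -0.45472748 -55.57087571]
```

{"name": "send_rows", "arguments": {
  "rows": [
    [3.5, [0, 0, 0.3], 0],
    [3.5, [0, 0, 0.3], 0],
    [3.5, [0, 0, 0.3], 0],
    [3.5, [0, 0, 0], 0]
  ],
  "newtons": 20
}}

```text
t: 17.4
tool_pos: [0.2974, 0.2635, 0.0222]
tool_rot: [-0.767, 3.046, -0.0]
contact_force: [-0.9, -0.2, 3.1]
opening: 0.0404
grip_force: 29.7
```

```bash
python3 cap.py
```

```text
t 17.4 tcp [0.2974 0.2635 0.0222] box [-0.1391  0.0908] yawy 118.3 F [-0.9 -0.2  3.1] open 0.0404 q [ 0.54 -0.29  2.3  -0.    1.13 -1.53]
12005 px [314. 316.]
toolx -20 334 y [-13.  14.] height over tcp [25. 28. 31.]
toolx -12 656 y [-17.  18.] height over tcp [23. 32. 37.]
toolx -4 778 y [-17.  19.] height over tcp [25. 38. 42.]
toolx 4 653 y [-18.  18.] height over tcp [27. 41. 48.]
toolx 12 517 y [-10.  11.] height over tcp [48. 55. 57.]
toolx 20 2075 y [-14.  15.] height over tcp [50. 57. 59.]
toolx 28 3584 y [-15.  16.] height over tcp [46. 55. 58.]
toolx 36 3382 y [-11.  13.] height over tcp [40. 48. 53.]
toolx 44 21 y [-1.  3.] height over tcp [40. 44. 45.]
[ 33.00767382  -0.43229774 -56.16351507]
```

{"name": "send_rows", "arguments": {
  "rows": [
    [3.5, [-0.2, 0, 0.2], 0],
    [3.5, [-0.3, 0, 0.2], 0],
    [3.5, [-0.3, 0, 0.1], 0],
    [3.5, [-0.3, 0, 0.1], 0],
    [3.5, [-0.3, 0, 0.1], 0]
  ],
  "newtons": 20
}}

```text
t: 18.08
tool_pos: [0.3139, 0.2725, 0.0192]
tool_rot: [-0.765, 3.037, 0.004]
contact_force: [0.1, 0.3, 16.0]
opening: 0.0409
grip_force: 29.8
```

```bash
python3 cap.py
```

```text
t 18.07 tcp [0.3139 0.2725 0.0192] box [-0.1203  0.091 ] yawy 118.3 F [ 0.1  0.3 16. ] open 0.0409 q [ 0.54 -0.24  2.26 -0.    1.11 -1.53]
12576 px [316. 355.]
toolx -4 28 y [-18.  22.] height over tcp [30. 63. 66.]
toolx 4 2309 y [-17.  18.] height over tcp [20. 69. 72.]
toolx 12 7200 y [-13.  15.] height over tcp [14. 59. 70.]
toolx 20 3039 y [-7. 11.] height over tcp [47. 60. 67.]
[ 18.89924774  -0.70394453 -31.3754348 ]
```

The cap top is now about 90 mm above the worktop, so the shaker is practically upright. I'll release, back off upward and check.

{"name": "send_rows", "arguments": {
  "rows": [
    [4.6, [0, 0, -0.1], 0],
    [5.2, [0, 0, 0], 0],
    [6.5, [0, 0, 0], 0],
    [6.5, [0, 0, 0], 0],
    [6.5, [0, 0, -1], 0],
    [6.5, [0, 0, -3], 0],
    [6.5, [0, 0, -4], 0],
    [6.5, [0, 0, -3], 0],
    [6.5, [0, 0, 0], 0]
  ],
  "newtons": 25
}}

```text
t: 19.25
tool_pos: [0.3108, 0.2708, 0.1282]
tool_rot: [-0.766, 3.042, 0.002]
contact_force: [0.1, 0.4, -0.0]
opening: 0.065
grip_force: 0.0
```

```bash
python3 - <<'E'
from h import *
o,R=st(); im=snap('wrist'); W=wcloud(im); h=cv2.cvtColor(im["frame"],cv2.COLOR_RGB2HSV)
B=tobox(W); z=W[...,2]
m=(z>.03)&(z<.11)&(B[...,0]<-.08)&(B[...,0]>-.2)&(abs(B[...,1]-.09)<.05)&(h[...,1]<70)&(h[...,2]>60)
n,lab,s,c=cv2.connectedComponentsWithStats(m.astype(np.uint8)); m=lab==1+np.argmax(s[1:,4])
for lo,hi in((.03,.06),(.06,.075),(.075,.085),(.085,.1)):
    k=m&(z>lo)&(z<hi); print(lo,k.sum(),B[k].min(0).round(4),B[k].max(0).round(4)) if k.any() else 0
k=m&(z>.082); print("top z",np.percentile(z[m],98),"centre",W[k].mean(0).round(4),tobox(W[k].mean(0)).round(4))
cv2.imwrite('pics/w6.png',im['frame'][120:420,140:540][...,::-1])
E
```

```text
t 19.25 tcp [0.3108 0.2708 0.1282] box [-0.1239  0.0909] yawy 118.3 F [ 0.1  0.4 -0. ] open 0.065 q [ 0.54 -0.42  2.2   0.    1.36 -1.53]
0.03 1662 [-0.1278  0.0687] [-0.1012  0.1113]
0.06 657 [-0.1207  0.0727] [-0.1023  0.1062]
0.075 829 [-0.119   0.0723] [-0.0895  0.1059]
0.085 1561 [-0.1164  0.0756] [-0.0894  0.1038]
top z 0.09072929005902917 centre [0.3277 0.2785 0.0877] [-0.1054  0.0896]
```

View pics/w6.png

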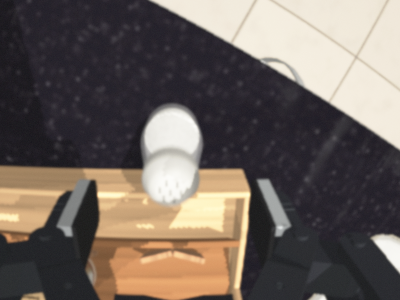

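The crop shows the shaker standing upright on the worktop (cap (170,185), body (170,130)) just in front of the box. I'll regrip it straight.

{"name": "send_rows", "arguments": {
  "rows": [
    [6.2, [-1.85, -0.1, 0], 0],
    [6.2, [0, 0, 4], 0],
    [6.2, [0, 0, 4], 0],
    [6.2, [0, 0, 1.8], 0],
    [6.2, [0, 0, 0], 0],
    [4.6, [0, 0, 0], 0],
    [4, [0, 0, 0], 0],
    [3.5, [0, 0, 0], 0],
    [3.5, [0, 0, 0], 0],
    [3.5, [0, 0, 0], 0]
  ],
  "newtons": 30
}}

```text
t: 20.55
tool_pos: [0.3267, 0.2782, 0.0284]
tool_rot: [-0.766, 3.045, 0.001]
contact_force: [-0.3, 0.1, 2.2]
opening: 0.0397
grip_force: 30.4
```

```bash
python3 - <<'E'
from h import *
go([.431,-.391,.30])
o=ctrl.get_obs()
E
```

```text
t 20.55 tcp [0.3267 0.2782 0.0284] box [-0.1064  0.0899] yawy 118.3 F [-0.3  0.1  2.2] open 0.0397 q [ 0.53 -0.21  2.22  0.    1.13 -1.53]
shift cm [ 22.46 -63.88 -27.19]
```

{"name": "send_rows", "arguments": {
  "rows": [
    [3.5, [0, 0, -2], 0],
    [3.5, [0, 0, -4], 0],
    [3.5, [0, 0, -5], 0],
    [3.5, [0, 0, -3], 0],
    [3.5, [1.57, -5.48, 0], 0],
    [3.5, [1.57, -5.48, 0], 0],
    [3.5, [1.57, -5.48, 0], 0],
    [3.5, [1.57, -5.48, 0], 0],
    [3.5, [1.57, -5.48, 0], 0],
    [3.5, [1.57, -5.48, 0], 0]
  ],
  "newtons": 35
}}

```text
t: 21.8
tool_pos: [0.3988, -0.0582, 0.1677]
tool_rot: [-0.766, 3.046, -0.0]
contact_force: [0.3, 0.6, -0.5]
opening: 0.0394
grip_force: 35.2
```

{"name": "send_rows", "arguments": {
  "rows": [
    [3.5, [2.17, -5.16, 0], 0],
    [3.5, [2.17, -5.16, 0], 0],
    [3.5, [2.17, -5.16, 0], 0],
    [3.5, [2.17, -5.16, 0], 0],
    [3.5, [2.17, -5.16, 0], 0],
    [3.5, [2.17, -5.16, 0], 0],
    [3.5, [0, 0, 0], 0],
    [3.5, [0, 0, 0], 0]
  ]
}}

```text
t: 22.8
tool_pos: [0.4304, -0.3901, 0.167]
tool_rot: [0.766, -3.046, -0.003]
contact_force: [-0.3, 0.8, -0.4]
opening: 0.0395
grip_force: 35.3
```

```bash
python3 - <<'E'
from h import *
go([.431,-.391,.0505])
E
python3 cap.py
python3 - <<'E'
from h import *
# recheck tomato/garlic from wrist: red / white objects & clearances
im=dict(np.load('pics/wrist.npz')); W=wcloud(im); h=cv2.cvtColor(im["frame"],cv2.COLOR_RGB2HSV)
m=((h[...,0]<8)|(h[...,0]>172))&(h[...,1]>150)&(W[...,2]>.03)&(W[...,2]<.11)&(W[...,1]<-.1)&(W[...,0]>.35)
print("tomato",m.sum(),W[m].min(0) if m.any() else 0,W[m].max(0) if m.any() else 0)
E
```

```text
t 22.8 tcp [ 0.4304 -0.3901  0.167 ] box [-0.3319 -0.5477] yawy 118.2 F [-0.3  0.8 -0.4] open 0.0395 q [-0.86 -0.    1.78  0.    1.37 -2.93]
shift cm [-1.000e-02 -1.300e-01  1.165e+01]
t 22.8 tcp [ 0.4304 -0.3901  0.167 ] box [-0.3319 -0.5477] yawy 118.2 F [-0.3  0.8 -0.4] open 0.0395 q [-0.86 -0.    1.78  0.    1.37 -2.93]
12840 px [311. 342.]
toolx -12 84 y [-13.  13.] height over tcp [55. 60. 61.]
toolx -4 1686 y [-16.  14.] height over tcp [53. 60. 62.]
toolx 4 3281 y [-15.  14.] height over tcp [40. 57. 61.]
toolx 12 6612 y [-13.  14.] height over tcp [ 6. 33. 55.]
toolx 20 1177 y [-8.  9.] height over tcp [-9.  4. 15.]
[ 17.18286583  -0.74432188 -28.34676753]
tomato 52 [ 0.48718448 -0.31965866  0.08290054] [ 0.51045837 -0.30000257  0.08850023]
```

{"name": "send_rows", "arguments": {
  "rows": [
    [3.5, [0, -0.1, 4], 0],
    [3.5, [0, 0, 4], 0],
    [3.5, [0, 0, 2.5], 0],
    [3.5, [0, 0, 0.8], 0],
    [3.5, [0, 0, 0.3], 0],
    [3.5, [0, 0, 0], 0]
  ]
}}

```text
t: 23.6
tool_pos: [0.432, -0.3919, 0.0532]
tool_rot: [-0.767, 3.045, -0.003]
contact_force: [-0.3, 0.6, -1.7]
opening: 0.0396
grip_force: 35.3
```

```bash
python3 -c "
from h import *
st()"
```

```text
t 23.6 tcp [ 0.432  -0.3919  0.0532] box [-0.3314 -0.5501] yawy 118.3 F [-0.3  0.6 -1.7] open 0.0396 q [-0.86  0.13  1.85  0.    1.16 -2.93]
```

{"name": "send_rows", "arguments": {
  "rows": [
    [3.5, [0, 0, 0.2], 0],
    [3.5, [0, 0, 0.1], 0],
    [3.5, [0, 0, 0], 0]
  ]
}}

```text
t: 23.98
tool_pos: [0.4315, -0.392, 0.0494]
tool_rot: [-0.766, 3.046, -0.001]
contact_force: [-0.5, 0.4, 2.5]
opening: 0.0393
grip_force: 35.6
```

```bash
python3 -c "
from h import *
st()"
```

```text
t 23.98 tcp [ 0.4315 -0.392   0.0494] box [-0.3318 -0.5499] yawy 118.2 F [-0.5  0.4  2.5] open 0.0393 q [-0.87  0.13  1.85  0.    1.16 -2.93]
```

{"name": "send_rows", "arguments": {
  "rows": [
    [4.6, [0, 0, 0], 0],
    [5.5, [0, 0, 0], 0],
    [6, [0, 0, 0], 0],
    [6, [0, 0, -1], 0],
    [6, [0, 0, -4], 0],
    [6, [0, 0, -5], 0],
    [6, [0, 0, -5], 0],
    [6, [0, 0, -5], 0],
    [6, [0, 5, 0], 0]
  ]
}}

```text
t: 25.1
tool_pos: [0.4097, -0.3506, 0.2562]
tool_rot: [-0.763, 3.042, -0.017]
contact_force: [-0.7, 1.2, 0.6]
opening: 0.0602
grip_force: 0.0
```

```bash
python3 - <<'E'
from h import *
o,R=st(); im=snap('wrist'); t=snap('top')
for n,W,f in(("wrist",wcloud(im),im["frame"]),("top",cloud(t),t["frame"])):
    h=cv2.cvtColor(f,cv2.COLOR_RGB2HSV); z=W[...,2]
    m=(z>.1)&(z<.12)&(abs(W[...,0]-.43)<.06)&(abs(W[...,1]+.39)<.06)&(h[...,1]<80)
    if m.any(): print(n,m.sum(),W[m].mean(0).round(4),"top",np.percentile(z[m],95))
# target over open bar
p=C+.1725*bx; print("bar open world",p.round(4)); go([*p,.36])
a=im['frame'][100:400,100:500]; b=cv2.resize(t['frame'][200:350,130:510],(400,158))
cv2.imwrite('pics/w7.png',np.vstack([a,b])[...,::-1])
E
```

```text
t 25.1 tcp [ 0.4097 -0.3506  0.2562] box [-0.3314 -0.5031] yawy 118.2 F [-0.7  1.2  0.6] open 0.0602 q [-0.85 -0.18  1.79 -0.    1.52 -2.91]
wrist 1106 [ 0.4285 -0.3902  0.1074] top 0.11096804921393146
top 134 [ 0.4348 -0.3878  0.1058] top 0.11031524242709087
bar open world [0.6149 0.3313]
t 25.2 tcp [ 0.4065 -0.345   0.2498] box [-0.3316 -0.4966] yawy 118.3 F [0.7 0.1 0.1] open 0.06 q [-0.84 -0.18  1.8   0.    1.52 -2.91]
shift cm [-50.43  49.64 -11.01]
```

View pics/w7.png

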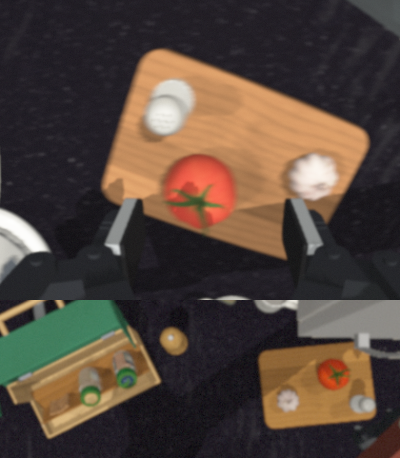

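The shaker stands upright fully on the board at crop (168,108), clear of the tomato (200,190) and garlic (315,175). Now I'll go back to the hood.

{"name": "send_rows", "arguments": {
  "rows": [
    [4, [0, 0, -1.4], 10],
    [2.4, [0, 0, -1.4], 10],
    [2.4, [0, 0, -1.4], 10],
    [2.4, [0, 0, -1.4], 10],
    [2.4, [0, 0, -1.4], 10],
    [2.4, [0, 0, -1.4], 10],
    [2.4, [0, 0, -1.4], 10],
    [2.4, [0, 0, -1.4], 10],
    [2.4, [0, 0, -1.4], 10],
    [2.4, [5, 2, 0], 0]
  ]
}}

```text
t: 26.45
tool_pos: [0.4018, -0.2956, 0.3755]
tool_rot: [1.618, 2.692, -0.001]
contact_force: [0.4, 0.3, 0.3]
opening: 0.024
grip_force: 0.0
```

{"name": "send_rows", "arguments": {
  "rows": [
    [2.4, [5.1, 2.1, 0], 0],
    [2.4, [5.5, 2.1, 0], 0],
    [2.4, [5.5, 2.1, 0], 0],
    [2.4, [5.5, 2.1, 0], 0],
    [2.4, [5.5, 2.1, 0], 0],
    [2.4, [5.5, 2.1, 0], 0],
    [2.4, [5.5, 2.1, 0], 0],
    [2.4, [5.5, 2.1, 0], 0],
    [2.4, [0, 0, 0], 0],
    [2.4, [0, 0, 0], 0]
  ]
}}

```text
t: 27.7
tool_pos: [0.3432, 0.1696, 0.3749]
tool_rot: [1.611, 2.697, -0.0]
contact_force: [-0.0, -0.0, -0.0]
opening: 0.0242
grip_force: 0.0
```

```bash
python3 - <<'E'
from h import *
p=C+.1725*bx; go([*p,.36])
im=snap('wrist'); W=wcloud(im); B=tobox(W); z=W[...,2]; h=cv2.cvtColor(im["frame"],cv2.COLOR_RGB2HSV)
m=(h[...,0]>8)&(h[...,0]<25)&(h[...,1]>50)&(z>.235)&(z<.285)&(B[...,0]>.12)&(B[...,0]<.22)&(abs(B[...,1])<.09)
print(m.sum()); X=B[m]
if m.any(): print("bar",np.percentile(X,[3,50,97],axis=0).round(4),np.percentile(z[m],[50,95]).round(4))
t=snap('top'); W=cloud(t); B=tobox(W); z=W[...,2]; h=cv2.cvtColor(t["frame"],cv2.COLOR_RGB2HSV)
m=(h[...,0]>8)&(h[...,0]<25)&(h[...,1]>50)&(z>.235)&(z<.285)&(B[...,0]>.12)&(B[...,0]<.22)&(abs(B[...,1])<.09)
print(m.sum()); X=B[m]
if m.any(): print("bar",np.percentile(X,[3,50,97],axis=0).round(4),np.percentile(z[m],[50,95]).round(4))
E
```

```text
t 27.7 tcp [0.3432 0.1696 0.3749] box [-0.1433 -0.0136] yawy 28.3 F [-0. -0. -0.] open 0.0242 q [ 0.26 -0.59  1.91 -0.    1.83 -0.23]
shift cm [ 1.36 31.58  1.49]
1180
bar [[ 0.1439 -0.0639]
 [ 0.1662 -0.0203]
 [ 0.1724  0.0624]] [0.2618 0.2655]
546
bar [[ 0.1425 -0.0654]
 [ 0.1708 -0.004 ]
 [ 0.1788  0.0624]] [0.2621 0.2659]
```

{"name": "send_rows", "arguments": {
  "rows": [
    [2.4, [1.3, 5, 0], 0],
    [2.4, [0, 5.5, 0], 0],
    [2.4, [0, 5.5, 0], 0],
    [2.4, [0, 5.5, 0], 0],
    [2.4, [0, 5.5, 0], 0],
    [2.4, [0, 4.5, 0], 0],
    [2.4, [0, 0, 0], 0],
    [2.4, [0, 0, 4], 0],
    [2.4, [0, 0, 0], 0]
  ]
}}

```text
t: 28.92
tool_pos: [0.6133, 0.3276, 0.3309]
tool_rot: [-1.613, -2.691, 0.009]
contact_force: [-0.1, -0.2, -1.0]
opening: 0.0239
grip_force: 0.0
```

```bash
python3 - <<'E'
from h import *
p=C+.1715*bx; go([*p,.242])
E
```

```text
t 28.93 tcp [0.6133 0.3276 0.3309] box [ 0.1694 -0.0025] yawy 28.1 F [-0.1 -0.2 -1. ] open 0.0239 q [ 0.38  0.18  1.31 -0.    1.66 -0.11]
shift cm [0.24 0.28 8.89]
```

{"name": "send_rows", "arguments": {
  "rows": [
    [2.4, [0.2, 0.1, 3], 0],
    [2.4, [0, 0, 3], 0],
    [2.4, [0, 0, 2], 0],
    [2.4, [0, 0, 0.8], 0],
    [2.4, [0, 0, 0], 0],
    [1, [0, 0, 0], 0],
    [0, [0, 0, 0], 0],
    [0, [0, 0, 0], 0],
    [0, [0, 0, 0], 0]
  ],
  "newtons": 30
}}

```text
t: 30.05
tool_pos: [0.6143, 0.3322, 0.2485]
tool_rot: [1.612, 2.696, -0.0]
contact_force: [-4.9, -2.0, 3.7]
opening: 0.0104
grip_force: 29.6
```

```bash
python3 - <<'E'
from h import *
o,R=st(); b=tobox(o["tool_pos"])[0]*1000; zz=(o["tool_pos"][2]+.0187)*1000
print("rel hinge",b-70,zz-137, np.hypot(b-70,zz-137), np.arctan2(zz-137,-(b-70))-np.arctan2(35,155))
E
```

```text
t 30.05 tcp [0.6143 0.3322 0.2485] box [0.1724 0.001 ] yawy 28.3 F [-4.9 -2.   3.7] open 0.0104 q [ 0.39  0.21  1.41 -0.    1.52 -0.1 ]
rel hinge 102.43112117841846 130.17130727800355 165.64028442481094 2.015413134451982
```

{"name": "send_rows", "arguments": {
  "rows": [
    [0, [0, -0.65, -0.5], 0],
    [0, [0, -0.65, -0.49], 0],
    [0, [0, -1.39, -0.85], 0],
    [0, [0, -1.47, -0.7], 0],
    [0, [0, -1.53, -0.55], 0],
    [0, [0, -1.58, -0.39], 0],
    [0, [0, -1.61, -0.22], 0],
    [0, [0, -1.63, -0.06], 0],
    [0, [0, -1.62, 0.11], 0],
    [0, [0, -1.6, 0.28], 0]
  ]
}}

```text
t: 31.3
tool_pos: [0.492, 0.2665, 0.2804]
tool_rot: [-1.612, -2.696, 0.002]
contact_force: [1.5, -0.7, 0.8]
opening: 0.0104
grip_force: 31.6
```

```bash
python3 - <<'E'
from h import *
st()
E
```

```text
t 31.3 tcp [0.492  0.2665 0.2804] box [0.0336 0.0012] yawy 28.2 F [ 1.5 -0.7  0.8] open 0.0104 q [ 0.36 -0.13  1.71 -0.    1.56 -0.13]
```

{"name": "send_rows", "arguments": {
  "rows": [
    [0, [0, -1.57, 0.44], 0],
    [0, [0, -1.51, 0.6], 0],
    [0, [0, -1.45, 0.75], 0],
    [0, [0, -1.36, 0.89], 0],
    [0, [0, -1.26, 1.03], 0],
    [0, [0, -1.15, 1.15], 0],
    [0, [0, -1.03, 1.26], 0],
    [0, [0, -0.89, 1.36], 0],
    [0, [0, -0.38, 0.72], 0],
    [0, [0, -0.37, 0.73], 0]
  ]
}}

```text
t: 32.55
tool_pos: [0.3961, 0.2152, 0.1906]
tool_rot: [-1.611, -2.695, 0.002]
contact_force: [-2.6, -1.8, 1.1]
opening: 0.0106
grip_force: 31.6
```

{"name": "send_rows", "arguments": {
  "rows": [
    [0, [0, -0.3, 0.75], 0],
    [0, [0, -0.3, 0.76], 0],
    [0, [0, -0.2, 0.5], 0],
    [0, [0, -0.1, 0.4], 0],
    [0, [0, 0, 0], 0]
  ]
}}

```text
t: 33.17
tool_pos: [0.3889, 0.2113, 0.1668]
tool_rot: [-1.612, -2.696, -0.0]
contact_force: [-2.0, -1.4, -0.1]
opening: 0.0106
grip_force: 32.1
```

```bash
python3 - <<'E'
from h import *
st()
E
```

```text
t 33.17 tcp [0.3889 0.2113 0.1668] box [-0.0834  0.0015] yawy 28.2 F [-2.  -1.4 -0.1] open 0.0106 q [ 0.33 -0.36  2.09  0.    1.41 -0.16]
```

{"name": "send_rows", "arguments": {
  "rows": [
    [0, [0, 0, 0.2], 0],
    [0, [0, -0.05, 0.2], 0],
    [0, [0, 0, 0.2], 0],
    [0, [0, 0, 0], 0]
  ]
}}

```text
t: 33.67
tool_pos: [0.3875, 0.2105, 0.1603]
tool_rot: [-1.611, -2.695, 0.004]
contact_force: [-5.7, -3.0, 0.1]
opening: 0.0108
grip_force: 32.4
```

```bash
python3 - <<'E'
from h import *
st(); t=snap('top'); W=cloud(t); B=tobox(W); z=W[...,2]; h=cv2.cvtColor(t["frame"],cv2.COLOR_RGB2HSV)
g=(h[...,0]>65)&(h[...,0]<90)&(h[...,1]>100)&(abs(B[...,1])<.14)
for lo in(-.07,-.05,0,.05):
    k=g&(B[...,0]>lo)&(B[...,0]<lo+.02); print(lo,k.sum(),np.median(z[k]).round(4) if k.any() else '')
E
```

```text
t 33.67 tcp [0.3875 0.2105 0.1603] box [-0.0849  0.0015] yawy 28.3 F [-5.7 -3.   0.1] open 0.0108 q [ 0.33 -0.36  2.1  -0.    1.4  -0.16]
-0.07 477 0.1392
-0.05 555 0.1394
0 1074 0.1392
0.05 963 0.1391
```

{"name": "send_rows", "arguments": {
  "rows": [
    [0, [0, 0, 0.15], 0],
    [0, [0, 0, 0.15], 0],
    [0, [0, 0, 0], 0],
    [2, [0, 0, 0], 0],
    [3, [0, 0, 0], 0],
    [3, [0, 0, -2], 0],
    [3, [0, 0, -5], 0],
    [3, [0, -3, -4], 0],
    [3, [0, -3, 0], 0],
    [3, [0, 0, 0], 0]
  ]
}}

```text
t: 34.98
tool_pos: [0.3356, 0.1824, 0.2689]
tool_rot: [1.611, 2.694, 0.004]
contact_force: [0.2, 0.1, 0.2]
opening: 0.0302
grip_force: 0.0
```

```bash
python3 - <<'E'
from h import *
st(); t=snap('top'); s=snap('scene'); W=cloud(t); B=tobox(W); z=W[...,2]; h=cv2.cvtColor(t["frame"],cv2.COLOR_RGB2HSV)
g=(h[...,0]>65)&(h[...,0]<90)&(h[...,1]>100)&(abs(B[...,1])<.14)
for lo in(-.07,-.05,0,.05):
    k=g&(B[...,0]>lo)&(B[...,0]<lo+.02); print(lo,k.sum(),np.median(z[k]).round(4) if k.any() else '')
cv2.imwrite('pics/end.png',s['frame'][...,::-1])
E
```

```text
t 34.98 tcp [0.3356 0.1824 0.2689] box [-0.144   0.0014] yawy 28.2 F [0.2 0.1 0.2] open 0.0302 q [ 0.3  -0.6   2.09  0.    1.66 -0.19]
-0.07 909 0.1386
-0.05 1076 0.1387
0 1077 0.139
0.05 976 0.1389
```

View pics/end.png

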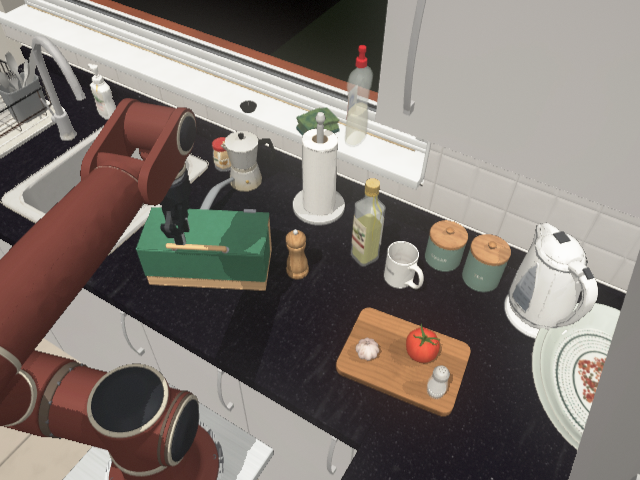

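The hood is shut (box at (205,245)), the shaker stands on the board at (440,382), and the tomato, garlic and other items haven't moved.

```bash
python3 -c "
from station import ctrl
print(ctrl.finish_job())"
```

```text
the job is handed in; nothing more can be done
None
```

The salt shaker is standing upright on the board, the hood is lowered shut without slamming, both jars stayed in the box, nothing else on the worktop moved, and the job was handed in at about 35 s.

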